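# Ready the examination torch

### The arm

A 6-joint arm with a two-finger parallel gripper is mounted at the origin on the work surface. World frame = base frame: x ahead of the robot, y to its left, z up, the work surface at z = 0. Lengths are in m, angles in rad, forces in N, time in s.
With the tool pointing down it reaches from about 0.35 to 0.8 m from the base axis. Payload 7.3 kg.
Tool frame: the origin (TCP) lies midway between the tips of the shut fingers; the grasp point (between the pads) lies 19 mm behind it; z points along the fingers, y is the line along which they close (so a half turn about z gives the same grasp; the last joint's range is limited). The gripper opens to 85 mm and grips with 20 to 120 N. Pads are 22 mm wide; open, the fingers measure 114 mm over their backs; the gripper's body (76 mm by 85 mm) begins 54 mm behind the grasp point. The pads swing forward as they close: fully open they stand 13 mm farther back than shut.
Start: joints at [-1.25, 0.342, 1.524, -0, 1.275, -0.146], TCP at [0.236, -0.469, 0.194] pointing down, gripper open.
Joint ranges: [-2.53, 2.53], [-0.77, 2.02], [0.04, 2.7], [-1, 4.14], [0.28, 2.66], [-3.11, 3.11]. Speed limits (rad/s): [2.57, 2.57, 3.14, 3.14, 3.14, 3.14].

### API

Orientations are given as a rotation vector (axis times angle).
In Python, from plant import telemetry, cams, arm gives the robot as it stands. The module is installed in compiled form; this text tells all that it offers.
- The arm moves only by the tool servo_tool, never from a script. Its argument "steps" is a list of rows, each a list of 2 entries, a list of its own where there are three numbers: the shift along the tool's x, y, z in units of 30 mm (1.0 is 30 mm), then the turn about the tool's z in degrees. In form: [[[tx, ty, tz], spin], ...]. A call has 1 to 8 rows; each row is the pose to reach, as a shift and turn from the pose commanded when the call began, along the tool's axes at that moment; what a row does not reach only later rows make up. A row lasts 1/8 s, in which the tool goes at most 62.5 mm and 10.7 degrees, less where a joint would pass 70% of its speed; a pose out of reach is approached as far as the arm can. A call with a gripper value outside its range is refused whole. "gripper" is the opening, from 0 (shut) to 1 (fully open), set as the call begins (left out, the last holds). The fingers move at their own pace and stop on an object; "grip_force" is the grip in N (left out, the last holds). Time passes only in rows, so rows that repeat a pose let the fingers close. It gives the time, the measured TCP pose, the force, the opening and the grip force at its end, in the units of the state.
- telemetry.get_obs(): the state, without advancing time (a new reading comes with each control period).
- cams.read_camera(name): name is "scene" or "top"; returns the picture (420x560x3 uint8, red, green, blue); there is no depth.
- cams.camera_info(name): a dict with "intrinsics" (3x3 intrinsics, pixels), "dist" ([k1, k2, p1, p2, k3] as OpenCV has them; the pictures are not rectified), "R" (3x3) and "t" (3): a world point X has camera coordinates R X + t. Camera axes: x right, y down, z forward; pixel columns grow to the right and rows downward; lengths in m; the calibration is good to about 2 mm. A picture is of the moment at which its call begins. camera_info takes no time and is no camera call.
- arm.job_done(): hands the job in; it is judged then, once.
The state is a dict: "time": time; "joint_positions": joint angles; "joint_velocities": joint speeds; "joint_efforts": joint torques, N m; "eef_pos": TCP position; "tool_rot": TCP orientation; "force": force on the tool from outside, world axes, zero at the start; "torque": the same for the moment, N m; "width": finger opening in m; "grasp_force": force on a finger pad.
Only numpy, scipy, OpenCV 4.12 (cv2) and the standard library are available. Lean on these libraries where they do the work, as an engineer would, in place of code of your own. Each camera call takes 0.05 s, during which the arm holds its last target. There are 200 camera calls.

### The job

Get the forensic torch ready to examine the green bottle on the rail stand: lift the orange cap off its lens and set it mouth down, flat in the round blue dish, then pull the torch up out of its charging cup and lay it in the sloping white cradle, tail against the foot stop and bare lens at the raised end facing the bottle. Put both down gently rather than dropping them, and do not knock or shift the bottle or anything else on the bench.

Things in the scene. Friction and masses are not known exactly. Their poses are not given: they have to be found in the camera images.
- torch: Black torch, 160 mm long, about 0.3 kg, balancing 71 mm from the tail, standing tail down and lens up in the charging cup. Barrel 34 mm across for the first 110 mm from the tail, then a head 44 mm across and 50 mm long with a flat violet lens at its end. Origin at the centre of the flat tail, z axis along the torch towards the lens. Round, so its turn about z does not matter.
- torch_tail (a point): Centre of the torch's flat tail (same point as the torch's origin).
- torch_lens (a point): Centre of the torch's lens face, 160 mm from the tail.
- cap: Orange lens cap, a round cup 54 mm across and 40 mm high (inside 48 mm across and 35 mm deep), 40 g, sitting loosely mouth down over the top 35 mm of the torch's head. Origin at the centre of the open mouth, z axis from the mouth towards the closed end (up).
- cup: Fixed upright charging cup for the torch, grey with a blue band and a black foot: 54 mm across, 72 mm high, bore 40 mm across with its floor 8 mm above the bench (the torch's tail stands on it). Origin at the centre of its underside, z up.
- cup_rim (a point): Centre of the charging cup's mouth, 72 mm above the bench.
- dish: Fixed round blue cap dish, 82 mm across, rim 10 mm high, inside 74 mm across with its floor 4 mm above the bench. Origin at the centre of its underside, z up.
- cradle: Fixed stand: aluminium rail 400 mm long, 30 wide, 12 high, with a white V cradle near one end and a round grey stage (90 mm across, 20 high) for the bottle 325 mm along. Origin on the bench below cradle_foot; y runs along the rail to the bottle, z up. The V (90 degrees, 4 mm walls) slopes up at 25 degrees along +y under the torch's first 96 mm; the torch's head overhangs freely.
- cradle_foot (a point): Where the centre of the torch's tail lies when fully seated: 45 mm above the bench, on the face of the foot stop, a plate 44 mm square and 6 mm thick across the low end. The V's walls rise to 6 mm below the line from cradle_foot to cradle_head, which is the seated torch's axis.
- cradle_head (a point): Where the centre of the lens lies when the torch is fully seated: 160 mm from cradle_foot, 145 mm along the cradle's y and 68 mm higher.
- exhibit: Green glass bottle with a paper label, 62 mm across and 210 mm high, standing loose on the round stage. Origin at the centre of its underside, z up. Leave alone.
- powder_jar: Amber jar with a black lid, 68 mm across, 65 mm high, on the bench. Origin at the centre of its underside. Leave alone.
- can: Red can, 66 mm across, 120 mm high, on the bench. Origin at the centre of its underside. Leave alone.
- tent: Yellow plastic evidence marker, a tent 50 by 60 mm and 55 mm high, on the bench. Origin at the centre of its underside. Leave alone.
- brush_cup: White cup 68 mm across and 95 mm high holding three brushes that reach 175 mm up. Origin at the centre of its underside. Leave alone.
- spare_bottle: Second green bottle, 62 mm across, 190 mm high, on the bench at the far side. Origin at the centre of its underside. Leave alone.
There are look-alikes about, which are no part of the job. Several things look just like the dish: the one meant starts nearest to the robot's base. What is shaped like the cup but yellow is not meant.

How it is judged:
By the outcome, as a careful person would: the job done as asked, in the order asked, and still so for the second after the job is handed in, with the robot touching nothing.
It also fails if it takes over 54 s, if anything falls off the work surface, if the arm or the gripper's body presses on something with over 40 N, if the wrist force passes 120 N, or if a joint passes its speed limit or range.

## Working session

There is one attempt and no reset: what is moved stays moved. The work goes in short steps, Python scripts to look and compute and a tool call to move; the robot and the scene stay as the last step left them, time stands still between calls to the robot, and variables do not carry over. Pictures are saved under pics/ and viewed, at most 10 in all, crops included, and the job is handed in when it is done.

Besides the shell and the picture viewer there is one more tool, called in YAML: its name, and indented under it one key for each argument. servo_tool: Moves the arm, as the interface text tells. Its arguments: {"type":"object","properties":{"steps":{"type":"array","items":{"type":"array"}},"gripper":{"type":"number"},"grip_force":{"type":"number"}},"required":["steps"]}

```bash
mkdir -p pics
cat > h.py <<'E'
import numpy as np, cv2, json
from plant import telemetry, cams, arm
def grab(n,f=None):
    im=cams.read_camera(n)
    if f: cv2.imwrite('pics/'+f+'.png',cv2.cvtColor(im,cv2.COLOR_RGB2BGR))
    return im
def ray(n,uv):
    c=cams.camera_info(n);K=np.array(c['intrinsics']);R=np.array(c['R']);t=np.array(c['t'])
    p=cv2.undistortPoints(np.array([[uv]],float),K,np.array(c['dist'],float))[0,0]
    d=R.T@np.array([p[0],p[1],1]);return -R.T@t,d/np.linalg.norm(d)
def onz(n,uv,z):
    o,d=ray(n,uv);return o+d*(z-o[2])/d[2]
def proj(n,X):
    c=cams.camera_info(n)
    return cv2.projectPoints(np.array(X,float).reshape(-1,1,3),cv2.Rodrigues(np.array(c['R']))[0],np.array(c['t'],float),np.array(c['intrinsics']),np.array(c['dist'],float))[0][:,0]
E
python3 - <<'E'
from h import *
np.set_printoptions(precision=4,suppress=True)
a=grab('top','t0');b=grab('scene','s0')
for n in('top','scene'):
    c=cams.camera_info(n);print(n,c['intrinsics'],c['dist'],ray(n,(280,210)))
print(telemetry.get_obs())
E
```

```text
top [[536.3358   0.     284.805 ]
 [  0.     536.3358 207.2355]
 [  0.       0.       1.    ]] [-0.0901  0.      0.      0.      0.    ] (array([ 0.2077, -0.118 ,  1.8556]), array([ 0.2174,  0.0007, -0.9761]))
scene [[478.057    0.     279.1115]
 [  0.     478.057  211.3355]
 [  0.       0.       1.    ]] [0.0431 0.     0.     0.     0.    ] (array([ 1.6709, -0.6339,  0.949 ]), array([-0.7432,  0.3568, -0.566 ]))
{'time': 0.1, 'joint_positions': array([-1.25  ,  0.3427,  1.5249,  0.    ,  1.2754, -0.146 ]), 'joint_velocities': array([ 0.0006, -0.0018, -0.0029, -0.0029,  0.0018,  0.0021]), 'joint_efforts': array([  0.0016, -43.4448, -24.6493,  -0.0001,   0.0047,  -0.    ]), 'eef_pos': array([ 0.2361, -0.4684,  0.193 ]), 'tool_rot': array([-3.055 , -0.7263,  0.0002]), 'force': array([-0.3445, -0.4356, -1.4383]), 'torque': array([ 0.0031, -0.0343, -0.0318]), 'grasp_force': 0.0, 'width': 0.0856845275899399}
```

View pics/t0.png

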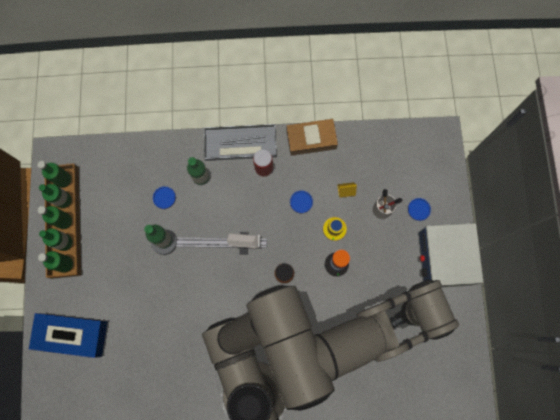

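View pics/s0.png

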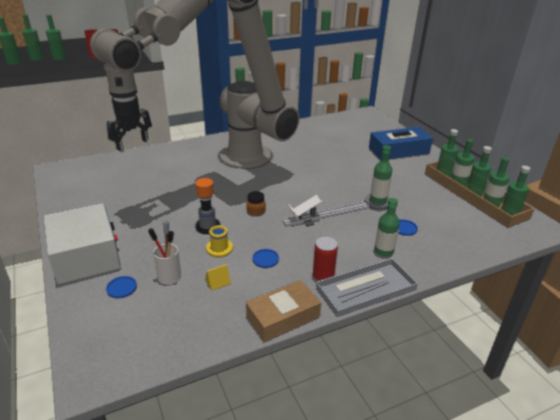

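The top view shows the torch with its orange cap at (341,259). The yellow cup at (335,228) is the look-alike. The rail runs from the cradle at (245,241) to the bottle at (160,238).

There are three blue dishes, at (301,202), (164,197) and (419,209). The one at (301,202) looks nearest to the base at about (248,400). I'll measure all three and check in an enlarged crop.

Run:
```python
from h import *
np.set_printoptions(precision=4,suppress=True)
ims={n:cv2.cvtColor(cv2.imread(f'pics/{f}.png'),cv2.COLOR_BGR2RGB) for n,f in(('top','t0'),('scene','s0'))}
def blobs(n,lo,hi,amin):
    h=cv2.cvtColor(ims[n],cv2.COLOR_RGB2HSV);m=cv2.inRange(h,lo,hi)
    k,l,s,c=cv2.connectedComponentsWithStats(m)
    return [(c[i],s[i]) for i in range(1,k) if s[i][4]>amin]
for n in ims:
    for c,s in blobs(n,(108,150,80),(125,255,255),100): print(n,'blue',c,s,onz(n,c,.008),np.hypot(*onz(n,c,.008)[:2]))
    for c,s in blobs(n,(4,180,150),(14,255,255),60): print(n,'orange',c,s,onz(n,c,.16))
    for c,s in blobs(n,(20,180,100),(32,255,255),60): print(n,'yellow',c,s,onz(n,c,.06))
cv2.imwrite('pics/c1.png',cv2.resize(cv2.imread('pics/t0.png')[145:285,140:340],None,fx=4,fy=4,interpolation=cv2.INTER_CUBIC))
cv2.imwrite('pics/c2.png',cv2.resize(cv2.imread('pics/s0.png')[140:260,240:440],None,fx=4,fy=4,interpolation=cv2.INTER_CUBIC))
```

```text
top blue [163.8278 197.1028] [153 187  22  21 360] [0.6878 0.295  0.008 ] 0.7483451337608747
top blue [300.9861 201.4155] [291 191  21  22 361] [ 0.6465 -0.1925  0.008 ] 0.6745354475180927
top blue [418.9188 208.9188] [409 199  21  21 357] [ 0.5976 -0.6091  0.008 ] 0.8532392582954933
top blue [ 65.0399 334.4432] [  29  314   71   43 1302] [0.2212 0.6403 0.008 ] 0.6774170166643352
top orange [340.7225 257.9043] [333 250  16  17 209] [ 0.4196 -0.3019  0.16  ]
top yellow [346.8814 189.4689] [339 184  17  12 177] [ 0.6684 -0.3516  0.06  ]
top yellow [333.8039 229.6863] [324 218  22  22 255] [ 0.5296 -0.2962  0.06  ]
scene blue [307.184  28.632] [303  14  12  29 125] [-1.7114  1.186   0.008 ] 2.082170163767845
scene blue [423.9533 143.9252] [416 136  16  17 107] [0.2219 0.7531 0.008 ] 0.7850760705705311
scene blue [406.8349 227.5472] [399 220  18  15 212] [0.6954 0.3024 0.008 ] 0.7583453385335024
scene blue [265.1371 257.9457] [253 250  25  17 350] [ 0.6502 -0.1903  0.008 ] 0.6775272380084383
scene blue [121.1109 286.6087] [107 277  29  20 460] [ 0.6015 -0.6059  0.008 ] 0.8538237273665105
scene orange [203.7658 182.6216] [196 179  16   9 111] [ 0.4007 -0.2935  0.16  ]
scene yellow [219.0335 247.1555] [207 239  25  17 328] [ 0.6074 -0.3194  0.06  ]
scene yellow [217.6808 277.2458] [207 266  22  23 354] [ 0.7289 -0.3649  0.06  ]
```

View pics/c1.png

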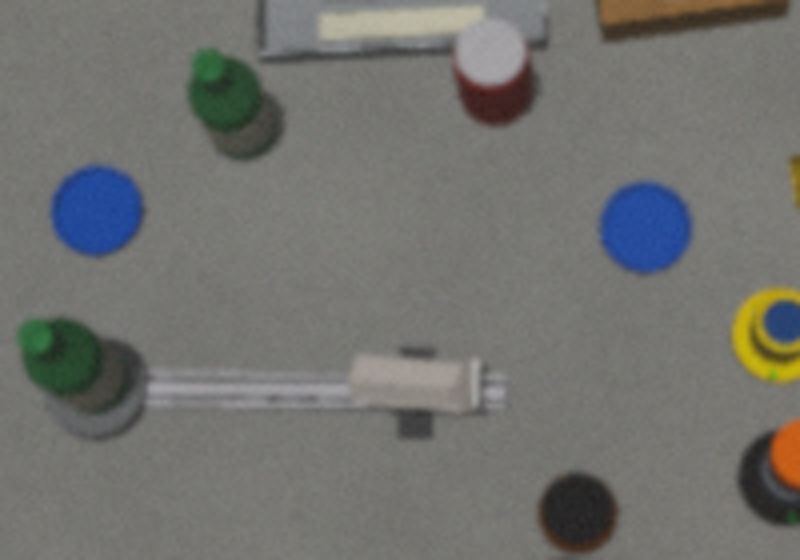

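View pics/c2.png

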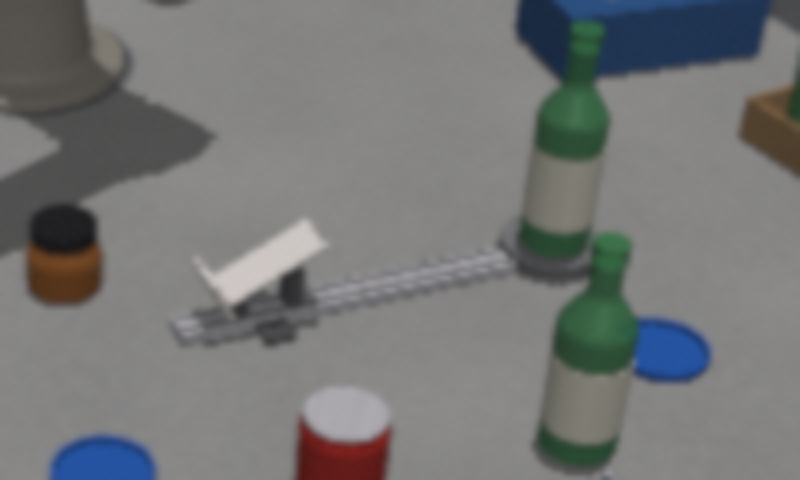

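The crop shows the dish meant at (301,201). It is 0.675 m from the base, against 0.748 m and 0.853 m for the others, so it is the nearest. The other two, and the yellow cup with its blue inside at (335,228), are look-alikes. The rail ends at about (266.5,243), the foot stop is at (259,241), and the stage is under the bottle at (164,242).

```bash
cat > m.py <<'E'
from h import *
from scipy.spatial.transform import Rotation as Ro
np.set_printoptions(precision=4,suppress=True)
ims={n:cv2.cvtColor(cv2.imread(f'pics/{f}.png'),cv2.COLOR_BGR2RGB) for n,f in(('top','t0'),('scene','s0'))}
R=[]
for n in ims:
    h=cv2.cvtColor(ims[n],cv2.COLOR_RGB2HSV);m=cv2.inRange(h,(2,120,60),(15,255,255))
    m[:, :180]=0;m[:,360:]=0; m[:140]=0
    k,l,s,c=cv2.connectedComponentsWithStats(m)
    for i in range(1,k):
        if s[i][4]>50:print(n,c[i],s[i],onz(n,c[i],.155))
T=lambda x,y:(140+x/4-.4,145+y/4-.4)
S=lambda x,y:(240+x/4-.4,140+y/4-.4)
P=lambda l,n,p,z:print(l,n,onz(n,p,z))
P('railend','top',T(506,392),.012);P('railend','scene',S(178,330),.012)
P('railleft','top',T(150,389.5),.012)
P('stage','top',T(96,387),.02);P('stage','scene',S(550,246),.02)
P('stoptop1','top',T(478,360),.065);P('stoptop2','top',T(474,412),.065)
P('Vhead1','top',T(353,355),.08);P('Vhead2','top',T(350,404),.08)
P('Vhead_far(scene)','scene',S(307,220),.08);P('Vhead_near','scene',S(327,244),.08)
P('stop_far','scene',S(196,258),.065);P('stop_near','scene',S(228,307),.046)
P('cupfoot','top',T(768,478),.005)
print(Ro.from_rotvec(telemetry.get_obs()['tool_rot']).as_matrix())
E
python3 m.py
```

```text
top [340.5859 258.2734] [332 250  18  18 256] [ 0.419  -0.3019  0.155 ]
scene [204.1042 187.1661] [195 178  18  20 307] [ 0.4194 -0.2986  0.155 ]
scene [255.559  207.8821] [247 201  18  14 195] [ 0.5897 -0.195   0.155 ]
railend top [ 0.5049 -0.0627  0.012 ]
railend scene [ 0.5107 -0.0608  0.012 ]
railleft top [0.5227 0.2477 0.012 ]
stage top [0.5259 0.2934 0.02  ]
stage scene [0.537  0.2913 0.02  ]
stoptop1 top [ 0.525  -0.0418  0.065 ]
stoptop2 top [ 0.4807 -0.0367  0.065 ]
Vhead1 top [0.5319 0.0624 0.08  ]
Vhead2 top [0.4904 0.0661 0.08  ]
Vhead_far(scene) scene [0.4952 0.0652 0.08  ]
Vhead_near scene [0.5342 0.0629 0.08  ]
stop_far scene [ 0.49   -0.0358  0.065 ]
stop_near scene [ 0.5401 -0.0303  0.046 ]
cupfoot top [ 0.4191 -0.2855  0.005 ]
[[ 0.893   0.45   -0.0004]
 [ 0.45   -0.893   0.0014]
 [ 0.0002 -0.0014 -1.    ]]
```

servo_tool:
  steps:
    - [[0.5,0,-1.5],-5]
    - [[2,-0.5,-2.5],-15]
    - [[3.5,-1,-2.5],-25]
    - [[5,-1.5,-2.5],-35]
    - [[6.5,-1.9,-2.5],-45]
    - [[7.5,-2.2,-2.5],-54]
    - [[7.97,-2.26,-2.5],-60]
    - [[7.97,-2.26,-2.5],-60]
  gripper: 1
  grip_force: 25

```text
time: 1.1
eef_pos: [0.4197, -0.3, 0.2682]
tool_rot: [-2.282, -2.158, 0.0]
force: [0.3, -0.3, -0.3]
width: 0.0853
grasp_force: 0.0
```

```bash
cat > d.py <<'E'
import sys
from h import *
from scipy.spatial.transform import Rotation as Ro
np.set_printoptions(precision=4,suppress=True)
o=telemetry.get_obs();M=Ro.from_rotvec(o['tool_rot']).as_matrix()
print(o['time'],o['eef_pos'],o['force'],o['width'],o['grasp_force'],'q',o['joint_positions'])
print('x',M[:,0],'y',M[:,1])
if len(sys.argv)>3: print('units',M.T@(np.array(eval('[%s]'%','.join(sys.argv[1:4])))-o['eef_pos'])/.03)
E
python3 d.py .4192 -.300 .141
```

```text
1.1 [ 0.4197 -0.3     0.2682] [ 0.3035 -0.3199 -0.2922] 0.08530055838020108 0.0 q [-0.7691  0.2779  1.4094 -0.0001  1.4551 -0.7132]
x [0.0559 0.9984 0.0005] y [ 0.9984 -0.0558 -0.0007]
units [-0.0045 -0.0139  4.2395]
```

servo_tool:
  steps:
    - [[0,0,1],0]
    - [[0,0,2],0]
    - [[0,0,2.7],0]
    - [[0,0,3.3],0]
    - [[0,0,3.8],0]
    - [[0,0,4.2],0]
    - [[0,0,4.2],0]

```text
time: 1.98
eef_pos: [0.4188, -0.3006, 0.1419]
tool_rot: [-2.283, -2.155, 0.0]
force: [-0.9, -0.1, 0.1]
width: 0.0852
grasp_force: 0.0
```

servo_tool:
  steps:
    - [[0,0,0],0]
    - [[0,0,0],0]
    - [[0,0,0],0]
    - [[0,0,0],0]
    - [[0,0,0],0]
    - [[0,0,0],0]
    - [[0,0,0],0]
    - [[0,0,0],0]
  gripper: 0.4

```text
time: 2.98
eef_pos: [0.4193, -0.3007, 0.1426]
tool_rot: [2.284, 2.157, -0.0]
force: [0.3, 0.2, -0.0]
width: 0.034
grasp_force: 0.0
```

The fingers closed to 34 mm without meeting the cap, so I'll look.

Run:
```python
from h import *
a=grab('top')[190:310,270:410];b=grab('scene')[120:260,130:290]
f=lambda i:cv2.resize(i[...,::-1],(400,int(400*i.shape[0]/i.shape[1])),interpolation=cv2.INTER_CUBIC)
A,B=f(a),f(b);h=max(A.shape[0],B.shape[0]);o=np.zeros((h,800,3),np.uint8);o[:A.shape[0],:400]=A;o[:B.shape[0],400:]=B
cv2.imwrite('pics/g1.png',o)
for z in(.13,.142,.173):print(proj('top',[.4193,-.3007,z]),proj('scene',[.4193,-.3007,z]))
```

```text
[[339.44844412 259.2052618 ]] [[204.04269329 194.02603397]]
[[339.80947362 258.72897146]] [[203.76748948 190.81030694]]
[[340.76523303 257.46794541]] [[203.04337677 182.36514169]]
```

View pics/g1.png

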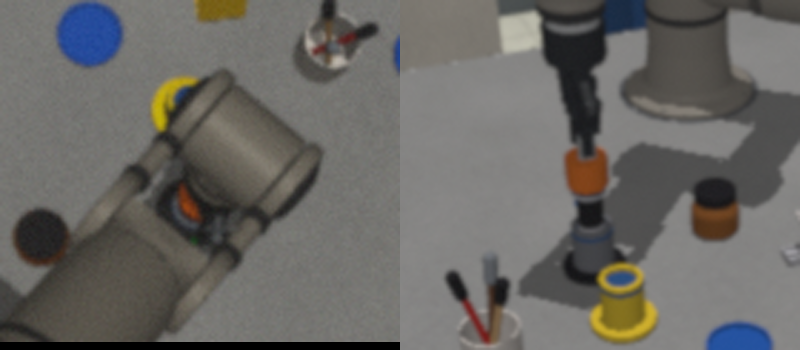

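```bash
python3 - <<'E'
from h import *
b=grab('scene')[145:215,165:245];a=grab('top')[235:285,310:370]
f=lambda i,w:cv2.resize(i[...,::-1],(w,int(w*i.shape[0]/i.shape[1])),interpolation=cv2.INTER_CUBIC)
B=f(b,480);A=f(a,320);o=np.zeros((420,800,3),np.uint8);o[:,:480]=B;o[:A.shape[0],480:]=A
cv2.imwrite('pics/g2.png',o)
E
python3 d.py
```

```text
3.175 [ 0.4193 -0.3007  0.1426] [-0.5517 -0.1884 -0.1933] 0.03446254478120812 0.0 q [-0.7707  0.3732  1.6274 -0.      1.1409 -0.7139]
x [ 0.0568  0.9984 -0.0001] y [ 0.9984 -0.0568  0.    ]
```

View pics/g2.png

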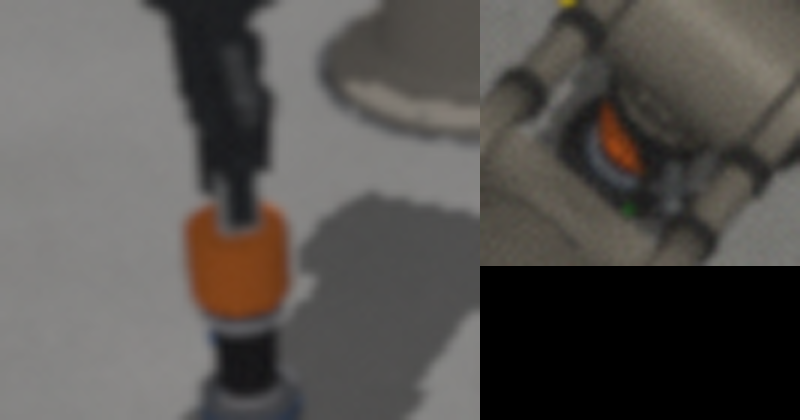

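Run:
```python
from h import *
y=np.array([.45,-.893,0])
for z in(.19,.206,.22,.235):print(z,[proj('scene',np.array([.2361,-.4684,z])+s*.05*y)[0].round(1) for s in(-1,0,1)])
y=np.array([.998,-.057,0])
for z in(.142,.152,.165,.18):print(z,[proj('scene',np.array([.4193,-.3007,z])+s*.024*y)[0].round(1) for s in(-1,0,1)])
i=cv2.imread('pics/s0.png')[95:165,85:165]
cv2.imwrite('pics/g3.png',cv2.resize(i,None,fx=7,fy=7,interpolation=cv2.INTER_CUBIC))
```

```text
0.19 [array([147.9, 155.8]), array([135.5, 161.4]), array([122.5, 167.1])]
0.206 [array([147.2, 151.5]), array([134.7, 157. ]), array([121.6, 162.7])]
0.22 [array([146.6, 147.7]), array([134. , 153.1]), array([120.9, 158.8])]
0.235 [array([145.9, 143.5]), array([133.3, 148.9]), array([120. , 154.5])]
0.142 [array([201.9, 187. ]), array([203.8, 190.8]), array([205.7, 194.7])]
0.152 [array([201.7, 184.3]), array([203.5, 188.1]), array([205.5, 192. ])]
0.165 [array([201.4, 180.8]), array([203.2, 184.6]), array([205.2, 188.4])]
0.18 [array([201. , 176.7]), array([202.9, 180.4]), array([204.8, 184.2])]
```

View pics/g3.png

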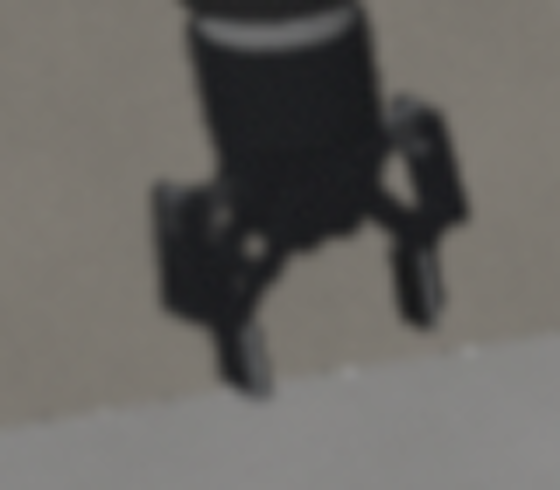

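servo_tool:
  steps:
    - [[0,0,0],0]
    - [[0,0,0],0]
    - [[0,0,0],0]
    - [[0,0,0],0]
    - [[0,0,0],0]
    - [[0,0,0],0]
  gripper: 1

```text
time: 3.92
eef_pos: [0.4193, -0.3007, 0.1426]
tool_rot: [2.284, 2.157, -0.0]
force: [0.2, -0.2, 0.3]
width: 0.0852
grasp_force: 0.0
```

The start picture puts the open fingertips at (121,151) and (145,141), about z 0.245, while the TCP reads 0.193. The real tips are therefore about 35 mm higher than the stated TCP, even after the 13 mm swing. That explains the miss, since the fingers closed above the cap. I'll go 40 mm lower and try again.

servo_tool:
  steps:
    - [[0,0,0.4],0]
    - [[0,0,0.8],0]
    - [[0,0,1.15],0]
    - [[0,0,1.35],0]
    - [[0,0,1.35],0]
  gripper: 1

```text
time: 4.55
eef_pos: [0.4191, -0.3005, 0.1015]
tool_rot: [-2.283, -2.157, 0.0]
force: [0.0, -0.3, -0.4]
width: 0.0856
grasp_force: 0.0
```

servo_tool:
  steps:
    - [[0,0,0],0]
    - [[0,0,0],0]
    - [[0,0,0],0]
    - [[0,0,0],0]
    - [[0,0,0],0]
    - [[0,0,0],0]
    - [[0,0,0],0]
  gripper: 0.4

```text
time: 5.42
eef_pos: [0.4196, -0.301, 0.1027]
tool_rot: [2.283, 2.157, 0.0]
force: [-0.5, -0.0, 5.6]
width: 0.053
grasp_force: 26.6
```

servo_tool:
  steps:
    - [[0,0,-0.2],0]
    - [[0,0,-0.5],0]
    - [[0,0,-0.9],0]
    - [[0,0,-1.3],0]
    - [[0,0,-1.8],0]
    - [[0,0,-2.3],0]
    - [[0,0,-2.8],0]
    - [[0,0,-2.8],0]

```text
time: 6.42
eef_pos: [0.4199, -0.3012, 0.1876]
tool_rot: [2.281, 2.155, 0.0]
force: [-0.8, 0.4, -0.4]
width: 0.0532
grasp_force: 26.3
```

```bash
cat > v.py <<'E'
import sys
from h import *
n,x0,y0,w,hh,f=sys.argv[1],*map(int,sys.argv[2:6]),sys.argv[6]
i=grab(n)[y0:y0+hh,x0:x0+w,::-1];s=min(800/w,600/hh)
cv2.imwrite('pics/%s.png'%f,cv2.resize(i,None,fx=s,fy=s,interpolation=cv2.INTER_CUBIC)[:600,:800])
E
python3 v.py scene 150 120 160 120 g4; python3 d.py .648 -.1915 .19
```

```text
6.475 [ 0.4195 -0.3009  0.1866] [ 0.2443 -0.3501  0.0633] 0.05334809385454319 26.324384019244462 q [-0.7707  0.3311  1.5605 -0.0001  1.2489 -0.7139]
x [ 0.0568  0.9984 -0.0008] y [ 0.9984 -0.0568  0.0008]
units [ 4.0716  7.3991 -0.1107]
```

View pics/g4.png

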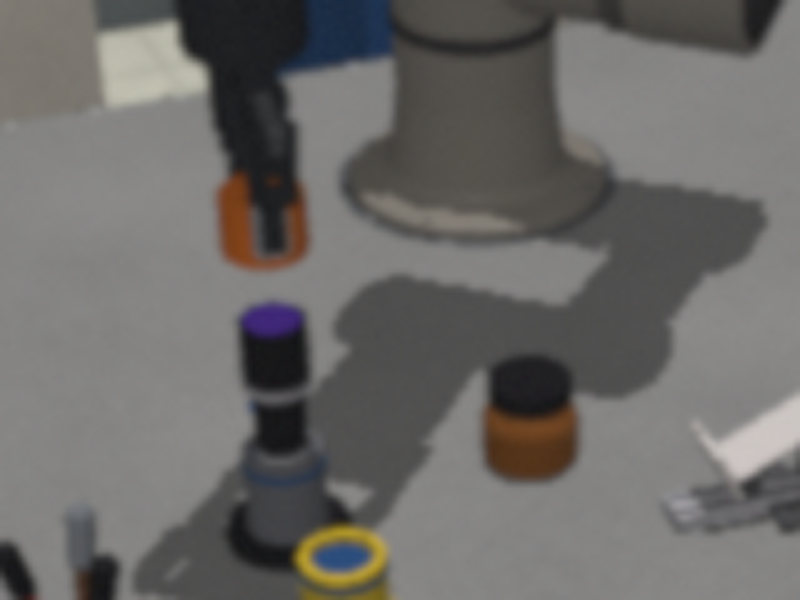

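The cap is held with the torch left standing. The bare lens is at crop (273,320), full picture (204.6,184). The fingertips sit just above the cap's mouth. Next I carry it to the dish.

servo_tool:
  steps:
    - [[0.3,0.6,0],0]
    - [[0.95,1.7,0],0]
    - [[1.75,3.1,0],0]
    - [[2.55,4.6,0],0]
    - [[3.3,6,0],0]
    - [[3.8,6.9,0],0]
    - [[4.07,7.4,0],0]
    - [[4.07,7.4,0],0]

```text
time: 7.48
eef_pos: [0.6488, -0.1895, 0.1844]
tool_rot: [-2.28, -2.159, 0.001]
force: [0.7, -0.5, -0.4]
width: 0.0529
grasp_force: 26.4
```

servo_tool:
  steps:
    - [[0,0,1],0]
    - [[0,0,2],0]
    - [[0,0,3],0]
    - [[0,0,4],0]
    - [[0,0,4.7],0]
    - [[0,0,5.2],0]
    - [[0,0,5.5],0]
    - [[0,0,5.5],0]

```text
time: 8.48
eef_pos: [0.6476, -0.1914, 0.0208]
tool_rot: [-2.283, -2.157, 0.001]
force: [0.4, -0.2, -0.6]
width: 0.0531
grasp_force: 26.4
```

```bash
python3 - <<'E'
from h import *
print('lens',onz('scene',(204.6-.4,183.6),.168)); o=grab('top')
for e in(.214,.218,.222):print(proj('scene',[.4195+.027,-.3009-.0015,e]))
b=grab('scene')
h=cv2.cvtColor(b,cv2.COLOR_RGB2HSV);m=cv2.inRange(h,(2,120,60),(15,255,255));m[:,:180]=0;m[:,330:]=0
k,l,s,c=cv2.connectedComponentsWithStats(m)
print([(c[i],s[i]) for i in range(1,k) if s[i][4]>50])
p=telemetry.get_obs()['eef_pos'];print(p,[proj('scene',p+[.027,0,q])[0] for q in(.027,.031,.035)], 'dish',[proj('scene',[.648,-.1915,z])[0] for z in(.004,.01)])
E
python3 v.py scene 215 200 100 75 g5
```

```text
lens [ 0.41975224 -0.29748904  0.168     ]
[[204.22760342 175.13427035]]
[[204.13150528 173.98433836]]
[[204.03506244 172.8307129 ]]
[(array([249.5     , 207.984375]), array([247, 201,   7,  14,  64], dtype=int32)), (array([260.69014085, 240.52816901]), array([257, 231,   8,  20, 142], dtype=int32))]
[ 0.64836594 -0.19165043  0.02194955] [array([268.13829463, 252.45630089]), array([268.14465066, 251.40242156]), array([268.15102249, 250.34517732])] dish [array([264.48886641, 258.61740288]), array([264.4896591 , 257.09942412])]
```

View pics/g5.png

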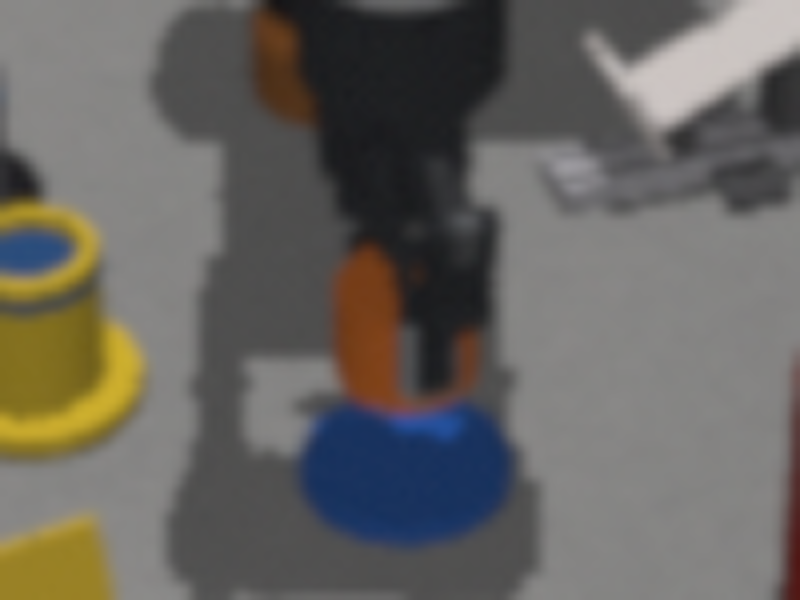

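The cap is centred over the dish, at crop column 407 against the dish's 405. The tips are about 10 mm above its mouth. Next I lower it and feel for the floor.

servo_tool:
  steps:
    - [[0,0,0.4],0]
    - [[0,0,0.8],0]
    - [[0,0,1.1],0]
    - [[0,0,1.3],0]
    - [[0,0,1.42],0]
    - [[0,0,1.48],0]
    - [[0,0,1.52],0]
    - [[0,0,1.52],0]

```text
time: 9.62
eef_pos: [0.648, -0.1915, -0.0243]
tool_rot: [2.283, 2.157, 0.0]
force: [0.8, 0.3, -0.3]
width: 0.053
grasp_force: 26.4
```

servo_tool:
  steps:
    - [[0,0,0.03],0]
    - [[0,0,0.06],0]
    - [[0,0,0.08],0]
    - [[0,0,0.08],0]

```text
time: 10.12
eef_pos: [0.648, -0.1915, -0.0263]
tool_rot: [2.283, 2.157, 0.0]
force: [-2.1, 0.4, 4.5]
width: 0.0529
grasp_force: 26.7
```

servo_tool:
  steps:
    - [[0,0,0],0]
    - [[0,0,0],0]
    - [[0,0,0],0]
    - [[0,0,0],0]
  gripper: 0.85

```text
time: 10.62
eef_pos: [0.6478, -0.1914, -0.0271]
tool_rot: [-2.284, -2.157, 0.0]
force: [-0.8, 0.1, 0.2]
width: 0.0726
grasp_force: 0.0
```

servo_tool:
  steps:
    - [[0,0,-0.3],0]
    - [[0,0,-1],0]
    - [[0,0,-2],0]
    - [[0,0,-3.5],0]
    - [[0,0,-5],0]
    - [[0,0,-6.2],0]
    - [[0,0,-7.2],0]
    - [[0,0,-7.2],0]
  gripper: 1

```text
time: 11.62
eef_pos: [0.6492, -0.1919, 0.1929]
tool_rot: [2.279, 2.153, 0.004]
force: [0.0, -0.5, -0.8]
width: 0.0856
grasp_force: 0.0
```

```bash
python3 d.py .4197 -.2985 .19; python3 v.py scene 180 150 240 150 g6
```

```text
11.625 [ 0.6492 -0.1919  0.1929] [ 0.0367 -0.4656 -0.7821] 0.08556181553167859 0.0 q [-0.4005  0.6297  1.0511 -0.0001  1.454  -0.3437]
x [ 0.0567  0.9984 -0.0024] y [ 0.9984 -0.0567  0.0064]
units [-3.9808 -7.4384  0.0601]
```

View pics/g6.png

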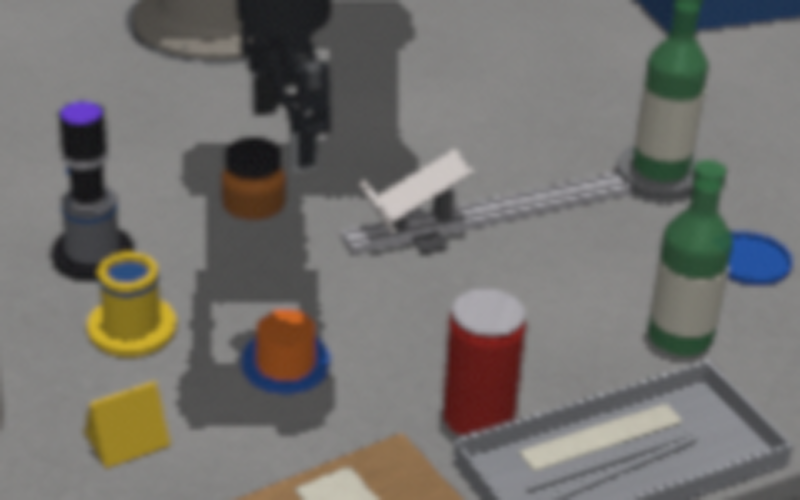

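The cap stands mouth down in the dish at crop (287,345), the torch is bare in its cup, and nothing else has moved. That was my tenth picture, so from here I measure by numbers only.

servo_tool:
  steps:
    - [[-0.3,-0.6,0],0]
    - [[-0.95,-1.8,0],0]
    - [[-1.75,-3.2,0],0]
    - [[-2.5,-4.7,0],0]
    - [[-3.2,-6.1,0],0]
    - [[-3.75,-7,0],0]
    - [[-3.98,-7.43,0],0]
    - [[-3.98,-7.43,0],0]

```text
time: 12.68
eef_pos: [0.4182, -0.2979, 0.1886]
tool_rot: [-2.284, -2.155, -0.0]
force: [1.5, -0.4, -0.3]
width: 0.0855
grasp_force: 0.0
```

```bash
python3 - <<'E'
from h import *
np.set_printoptions(precision=4,suppress=True)
for n in('scene','top'):
    im=cv2.cvtColor(cv2.imread('pics/s0.png'),cv2.COLOR_BGR2RGB) if 0 else grab(n)
    h=cv2.cvtColor(im,cv2.COLOR_RGB2HSV);m=cv2.inRange(h,(126,90,50),(150,255,255))
    k,l,s,c=cv2.connectedComponentsWithStats(m)
    for i in range(1,k):
        if s[i][4]>15:print(n,c[i],s[i],onz(n,c[i],.168))
E
python3 d.py .4196 -.2995 .086
```

```text
scene [203.7941 183.9265] [198 181  12   7  68] [ 0.4211 -0.2992  0.168 ]
top [337.2222 260.1111] [335 257   6   7  27] [ 0.4121 -0.2894  0.168 ]
12.775 [ 0.4192 -0.2975  0.1887] [ 0.122  -0.9013 -1.3024] 0.08515119072710704 0.0 q [-0.7666  0.3263  1.5613  0.0004  1.2543 -0.7103]
x [0.0564 0.9984 0.0005] y [ 0.9984 -0.0564  0.    ]
units [-0.0666  0.0153  3.4248]
```

Top is partly hidden by the arm, and scene gives (0.421, -0.299). The tool is aligned, so I'll descend and grip.

servo_tool:
  steps:
    - [[0,0.03,0.7],0]
    - [[-0.05,0.03,1.5],0]
    - [[-0.06,0.03,2.2],0]
    - [[-0.06,0.03,2.8],0]
    - [[-0.06,0.03,3.2],0]
    - [[-0.06,0.03,3.42],0]
    - [[-0.06,0.03,3.42],0]

```text
time: 13.65
eef_pos: [0.4196, -0.2996, 0.0863]
tool_rot: [-2.283, -2.158, -0.0]
force: [0.2, -0.2, 0.1]
width: 0.0854
grasp_force: 0.0
```

servo_tool:
  steps:
    - [[0,0,0],0]
    - [[0,0,0],0]
    - [[0,0,0],0]
    - [[0,0,0],0]
    - [[0,0,0],0]
    - [[0,0,0],0]
    - [[0,0,0],0]
  gripper: 0.3
  grip_force: 25

```text
time: 14.52
eef_pos: [0.4196, -0.3001, 0.0871]
tool_rot: [2.283, 2.157, -0.0]
force: [-0.0, 0.0, 5.1]
width: 0.0433
grasp_force: 25.6
```

servo_tool:
  steps:
    - [[0,0,-0.2],0]
    - [[0,0,-0.5],0]
    - [[0,0,-1],0]
    - [[0,0,-1.6],0]
    - [[0,0,-2.2],0]
    - [[0,0,-2.8],0]
    - [[0,0,-3.2],0]
    - [[0,0,-3.2],0]

```text
time: 15.52
eef_pos: [0.4197, -0.3001, 0.1836]
tool_rot: [2.282, 2.156, 0.0]
force: [0.1, 0.3, -2.7]
width: 0.0431
grasp_force: 26.1
```

```bash
cat > l.py <<'E'
from h import *
np.set_printoptions(precision=4,suppress=True)
o=telemetry.get_obs();p=o['eef_pos']
im=grab('scene');h=cv2.cvtColor(im,cv2.COLOR_RGB2HSV);m=cv2.inRange(h,(126,90,40),(150,255,255))
k,l,s,c=cv2.connectedComponentsWithStats(m)
for i in range(1,k):
    if s[i][4]>8:print('lens',c[i],s[i])
print(p,o['force'],'lens expect',proj('scene',p+[0,0,.082])[0])
E
python3 l.py; python3 d.py
```

```text
lens [197.5 156.5] [196 154   4   6  20]
[ 0.4197 -0.3001  0.1836] [ 0.1067  0.2869 -2.685 ] lens expect [200.9839 155.9146]
15.575 [ 0.4194 -0.2998  0.1827] [-0.3525 -0.3217 -2.5911] 0.04320488949519012 26.116999089717865 q [-0.7694  0.3335  1.5682 -0.0001  1.2394 -0.7126]
x [ 0.0567  0.9984 -0.0004] y [ 0.9984 -0.0567  0.0004]
```

The torch is out and held, with a weight of 2.7 N. Next I carry it over the low end of the cradle.

servo_tool:
  steps:
    - [[0.3,0.1,0],0]
    - [[1,0.3,0],0]
    - [[2,0.5,0],0]
    - [[3.1,0.8,0],0]
    - [[4.2,1.1,0],0]
    - [[5.3,1.3,0],0]
    - [[6.4,1.6,0],0]
    - [[7.4,1.8,0],0]

```text
time: 16.58
eef_pos: [0.4857, -0.0793, 0.1818]
tool_rot: [-2.282, -2.157, 0.001]
force: [-0.6, 0.5, -2.0]
width: 0.0434
grasp_force: 26.1
```

servo_tool:
  steps:
    - [[0.9,0.2,0],0]
    - [[1.6,0.35,0],0]
    - [[2.2,0.5,0],0]
    - [[2.55,0.57,0],0]
    - [[2.68,0.6,0],0]
    - [[2.68,0.6,0],0]

```text
time: 17.32
eef_pos: [0.5084, -0.0022, 0.1824]
tool_rot: [2.284, 2.157, -0.0]
force: [2.0, -0.1, -1.5]
width: 0.0435
grasp_force: 26.1
```

```bash
python3 l.py; python3 d.py .5087 -.002 .134
python3 - <<'E'
from h import *
im=grab('scene')
h=cv2.cvtColor(im,cv2.COLOR_RGB2HSV)
# dark torch barrel columns near cradle by row
m=(h[...,2]<60)
for r in range(150,222,4):
    x=np.where(m[r,270:340])[0]+270
    print(r,x.min() if len(x) else None,x.max() if len(x) else None,end='; ')
p=telemetry.get_obs()['eef_pos']
print([ (s,proj('scene',p+[0,0,s/1000-.078])[0].round(1)) for s in(0,50,110)])
E
```

```text
lens [300.175 151.05 ] [297 148   7   7  40]
[ 0.5084 -0.0022  0.1824] [ 1.9876 -0.148  -1.5301] lens expect [302.8834 151.0177]
17.375 [ 0.5083 -0.0024  0.1824] [ 0.9316 -0.0301 -2.218 ] 0.0437809743953784 26.067883372306824 q [-0.1553  0.3212  1.5871 -0.0004  1.2334 -0.098 ]
x [ 0.0572  0.9984 -0.0003] y [ 0.9984 -0.0572 -0.0002]
units [0.0147 0.0127 1.6142]
150 303 314; 154 271 313; 158 270 309; 162 296 308; 166 None None; 170 298 306; 174 297 307; 178 298 306; 182 298 305; 186 298 305; 190 297 305; 194 297 305; 198 None None; 202 None None; 206 None None; 210 311 314; 214 310 314; 218 300 300; [(0, array([300.5, 194.7])), (50, array([301.2, 181.6])), (110, array([302. , 165.2]))]
```

servo_tool:
  steps:
    - [[0,0,0.4],0]
    - [[0,0,0.8],0]
    - [[0,0,1.15],0]
    - [[0,0,1.4],0]
    - [[0,0,1.5],0]
    - [[0,0,1.55],0]
    - [[0,0,1.6],0]
    - [[0,0,1.6],0]

```text
time: 18.42
eef_pos: [0.5085, -0.002, 0.1346]
tool_rot: [2.283, 2.157, 0.0]
force: [0.3, -0.1, -2.2]
width: 0.0435
grasp_force: 26.1
```

servo_tool:
  steps:
    - [[0,0,0.04],0]
    - [[0,0,0.08],0]
    - [[0,0,0.12],0]
    - [[0,0,0.12],0]

```text
time: 18.92
eef_pos: [0.5084, -0.002, 0.1308]
tool_rot: [-2.284, -2.157, 0.0]
force: [0.1, -0.3, -2.7]
width: 0.0436
grasp_force: 26.1
```

servo_tool:
  steps:
    - [[0,0,0.04],0]
    - [[0,0,0.08],0]
    - [[0,0,0.12],0]
    - [[0,0,0.12],0]

```text
time: 19.42
eef_pos: [0.5092, -0.0022, 0.1282]
tool_rot: [2.282, 2.156, 0.002]
force: [1.4, -0.4, 5.1]
width: 0.0433
grasp_force: 26.7
```

The tail touches the V, with the force up about 8 N. Next I drag the head towards the bottle so that the torch pivots in the pads.

servo_tool:
  steps:
    - [[0.15,0,0.0],0]
    - [[0.3,0,0.01],0]
    - [[0.45,0,0.02],0]
    - [[0.6,0,0.03],0]
    - [[0.75,0,0.05],0]
    - [[0.9,0,0.07],0]
    - [[1.05,0,0.1],0]
    - [[1.2,0,0.13],0]

```text
time: 20.42
eef_pos: [0.5114, 0.0337, 0.1245]
tool_rot: [2.282, 2.156, 0.002]
force: [-0.6, -1.1, 6.6]
width: 0.0438
grasp_force: 27.3
```

```bash
cat > w.py <<'E'
from h import *
im=grab('scene');h=cv2.cvtColor(im,cv2.COLOR_RGB2HSV);m=(h[...,2]<60)
o=telemetry.get_obs();p=o['eef_pos'];print(p,o['force'],o['width'])
for r in range(146,206,4):
    x=np.where(m[r,280:350])[0]+280
    print(r,x.min() if len(x) else None,x.max() if len(x) else None,end='; ')
u=np.array([.062,.998,0]);g=p+[0,0,.058]
for f in(0,15,30,45,55,65):
    a=np.radians(f);d=u*np.sin(a)+[0,0,np.cos(a)]
    print(f,'tail',proj('scene',g-.136*d)[0].round(),'s50',proj('scene',g-.086*d)[0].round(),'lens',proj('scene',g+.024*d)[0].round())
E
python3 w.py; python3 l.py
```

```text
[0.51139619 0.03417532 0.12440268] [ 0.56905839 -0.24448512  6.20718402] 0.043385750108940135
146 303 321; 150 303 321; 154 303 320; 158 305 325; 162 306 324; 166 307 323; 170 306 322; 174 305 318; 178 308 317; 182 304 310; 186 303 312; 190 302 310; 194 301 302; 198 299 308; 202 297 306; 0 tail [310. 207.] s50 [311. 195.] lens [313. 166.]
15 tail [300. 208.] s50 [305. 195.] lens [314. 166.]
30 tail [291. 207.] s50 [299. 194.] lens [316. 166.]
45 tail [284. 203.] s50 [294. 192.] lens [317. 167.]
55 tail [279. 199.] s50 [291. 189.] lens [318. 167.]
65 tail [276. 194.] s50 [289. 186.] lens [319. 168.]
lens [310.52 164.4 ] [308 162   6   6  25]
[0.5114 0.0342 0.1244] [ 0.5691 -0.2445  6.2072] lens expect [312.6567 165.6962]
```

The picture gives the barrel about 15° of tilt, as planned. I'll continue along the arc.

servo_tool:
  steps:
    - [[0.28,0,0.08],0]
    - [[0.56,0,0.18],0]
    - [[0.83,0,0.29],0]
    - [[1.1,0,0.42],0]
    - [[1.35,0,0.57],0]
    - [[1.6,0,0.74],0]
    - [[1.83,0,0.92],0]
    - [[2.03,0,1.09],0]

```text
time: 21.52
eef_pos: [0.5148, 0.0955, 0.0915]
tool_rot: [2.282, 2.157, 0.004]
force: [0.5, 2.0, 5.4]
width: 0.0434
grasp_force: 26.5
```

```bash
python3 w.py; python3 l.py
```

```text
[0.51458478 0.09605208 0.09083035] [1.31754624 1.88114533 4.9829224 ] 0.04297029382172295
146 321 342; 150 320 340; 154 320 338; 158 320 338; 162 320 336; 166 323 342; 170 324 341; 174 323 340; 178 322 335; 182 318 334; 186 314 325; 190 312 322; 194 306 318; 198 302 314; 202 299 310; 0 tail [326. 212.] s50 [327. 200.] lens [329. 172.]
15 tail [317. 213.] s50 [321. 200.] lens [331. 171.]
30 tail [308. 211.] s50 [315. 199.] lens [333. 172.]
45 tail [301. 208.] s50 [311. 197.] lens [334. 173.]
55 tail [297. 204.] s50 [308. 194.] lens [334. 173.]
65 tail [294. 199.] s50 [306. 192.] lens [335. 174.]
[0.5146 0.0961 0.0908] [1.3175 1.8811 4.9829] lens expect [329.2979 171.5258]
```

servo_tool:
  steps:
    - [[0.15,0,0.14],0]
    - [[0.28,0,0.28],0]
    - [[0.4,0,0.43],0]
    - [[0.51,0,0.58],0]
    - [[0.62,0,0.72],0]
    - [[0.72,0,0.86],0]
    - [[0.8,0,0.98],0]
    - [[0.8,0,0.98],0]

```text
time: 22.62
eef_pos: [0.515, 0.1187, 0.0608]
tool_rot: [-2.283, -2.157, 0.001]
force: [1.7, -0.1, 0.7]
width: 0.0433
grasp_force: 25.4
```

```bash
python3 w.py
```

```text
[0.51500167 0.11861081 0.06096893] [1.91506889 0.02332324 0.09904327] 0.043394155719434384
146 327 349; 150 327 348; 154 326 348; 158 325 345; 162 326 343; 166 326 343; 170 327 342; 174 328 347; 178 329 346; 182 329 345; 186 323 340; 190 317 339; 194 310 325; 198 304 320; 202 299 314; 0 tail [331. 218.] s50 [332. 206.] lens [335. 178.]
15 tail [322. 218.] s50 [326. 206.] lens [336. 178.]
30 tail [313. 217.] s50 [321. 205.] lens [338. 178.]
45 tail [306. 214.] s50 [316. 203.] lens [339. 179.]
55 tail [302. 210.] s50 [314. 201.] lens [340. 180.]
65 tail [299. 206.] s50 [312. 198.] lens [340. 181.]
```

servo_tool:
  steps:
    - [[0.02,0,0.07],0]
    - [[0.02,0,0.14],0]
    - [[-0.1,0,0.19],0]
    - [[-0.22,0,0.25],0]
    - [[-0.34,0,0.3],0]
    - [[-0.46,0,0.36],0]
    - [[-0.56,0,0.41],0]
    - [[-0.56,0,0.41],0]

```text
time: 23.68
eef_pos: [0.5141, 0.1013, 0.0487]
tool_rot: [2.284, 2.157, -0.001]
force: [1.1, -1.5, -0.4]
width: 0.0431
grasp_force: 25.5
```

servo_tool:
  steps:
    - [[-0.05,0,0.023],0]
    - [[-0.1,0,0.046],0]
    - [[-0.15,0,0.07],0]
    - [[-0.15,0,0.07],0]

```text
time: 24.18
eef_pos: [0.514, 0.0973, 0.0468]
tool_rot: [2.284, 2.157, -0.0]
force: [0.9, -0.2, -0.2]
width: 0.0434
grasp_force: 25.5
```

```bash
python3 w.py;  python3 d.py
```

```text
[0.51396369 0.09733456 0.04680403] [1.25634874 0.54701143 0.5084003 ] 0.043547929599574625
146 322 342; 150 321 342; 154 321 342; 158 320 341; 162 319 340; 166 320 337; 170 320 337; 174 319 336; 178 321 341; 182 323 340; 186 322 339; 190 317 334; 194 311 333; 198 304 320; 202 298 309; 0 tail [325. 222.] s50 [326. 210.] lens [329. 183.]
15 tail [316. 223.] s50 [320. 211.] lens [330. 183.]
30 tail [308. 222.] s50 [315. 210.] lens [332. 183.]
45 tail [300. 218.] s50 [310. 208.] lens [333. 184.]
55 tail [296. 215.] s50 [308. 205.] lens [334. 185.]
65 tail [293. 210.] s50 [306. 203.] lens [334. 185.]
24.225 [0.514  0.0973 0.0468] [1.2563 0.547  0.5084] 0.043547929599574625 25.543490052223206 q [ 0.0408  0.5047  1.7207 -0.0003  0.9165  0.0978]
x [ 0.0568  0.9984 -0.0003] y [ 0.9984 -0.0568 -0.0002]
```

servo_tool:
  steps:
    - [[-0.04,0,0.02],0]
    - [[-0.08,0,0.04],0]
    - [[-0.11,0,0.05],0]
    - [[-0.11,0,0.05],0]

```text
time: 24.72
eef_pos: [0.5142, 0.0957, 0.0458]
tool_rot: [-2.284, -2.156, -0.004]
force: [-0.4, 8.7, 3.0]
width: 0.0433
grasp_force: 25.6
```

servo_tool:
  steps:
    - [[-0.04,0,0.02],0]
    - [[-0.07,0,0.03],0]
    - [[-0.1,0,0.05],0]
    - [[-0.1,0,0.05],0]

```text
time: 25.22
eef_pos: [0.515, 0.0955, 0.0453]
tool_rot: [-2.283, -2.155, -0.011]
force: [1.4, 22.3, 9.7]
width: 0.0433
grasp_force: 25.6
```

The tail is against the foot stop. I'll relax the push, then lower slightly to be sure the barrel lies on the V.

servo_tool:
  steps:
    - [[0.1,0,-0.05],0]
    - [[0.13,0,-0.05],0]
    - [[0.13,0,-0.05],0]
    - [[0.13,0,-0.05],0]

```text
time: 25.72
eef_pos: [0.5145, 0.0953, 0.0455]
tool_rot: [2.284, 2.157, 0.002]
force: [2.3, 4.8, 2.5]
width: 0.0431
grasp_force: 25.9
```

servo_tool:
  steps:
    - [[0,0,0.03],0]
    - [[0,0,0.06],0]
    - [[0,0,0.06],0]

```text
time: 26.1
eef_pos: [0.5147, 0.0959, 0.044]
tool_rot: [2.284, 2.157, 0.004]
force: [0.7, 7.2, 2.8]
width: 0.0433
grasp_force: 26.1
```

servo_tool:
  steps:
    - [[0,0,0.03],0]
    - [[0,0,0.05],0]
    - [[0,0,0.05],0]

```text
time: 26.48
eef_pos: [0.5146, 0.0963, 0.0426]
tool_rot: [-2.284, -2.156, -0.004]
force: [0.9, 9.3, 4.5]
width: 0.0436
grasp_force: 26.0
```

servo_tool:
  steps:
    - [[0.04,0,0.03],0]
    - [[0.06,0,0.06],0]
    - [[0.06,0,0.06],0]

```text
time: 26.85
eef_pos: [0.5147, 0.0968, 0.0408]
tool_rot: [2.284, 2.156, 0.002]
force: [3.2, 4.6, 4.6]
width: 0.0432
grasp_force: 25.9
```

servo_tool:
  steps:
    - [[0.02,0,0.03],0]
    - [[0.03,0,0.06],0]
    - [[0.03,0,0.06],0]

```text
time: 27.22
eef_pos: [0.5155, 0.0971, 0.0397]
tool_rot: [2.283, 2.155, 0.003]
force: [1.7, 1.7, 10.2]
width: 0.0436
grasp_force: 26.3
```

```bash
python3 w.py
```

```text
[0.51546912 0.09712534 0.03966819] [ 2.05466765  1.10573075 10.51751701] 0.04361100204146851
146 321 343; 150 321 342; 154 321 342; 158 321 341; 162 319 341; 166 319 338; 170 320 337; 174 319 336; 178 321 336; 182 323 341; 186 323 339; 190 319 337; 194 313 334; 198 305 332; 202 298 315; 0 tail [325. 224.] s50 [326. 212.] lens [329. 185.]
15 tail [316. 225.] s50 [320. 213.] lens [330. 185.]
30 tail [308. 224.] s50 [315. 212.] lens [332. 185.]
45 tail [300. 220.] s50 [310. 210.] lens [333. 186.]
55 tail [296. 217.] s50 [308. 207.] lens [334. 187.]
65 tail [293. 212.] s50 [306. 205.] lens [334. 187.]
```

The downward force now rises sharply, so the barrel is seated. A small nudge to the stop, then I release.

servo_tool:
  steps:
    - [[-0.04,0,-0.03],0]
    - [[-0.08,0,-0.04],0]
    - [[-0.08,0,-0.04],0]

```text
time: 27.65
eef_pos: [0.5151, 0.0969, 0.0404]
tool_rot: [2.284, 2.156, 0.006]
force: [2.8, 12.4, 5.1]
width: 0.0435
grasp_force: 25.9
```

servo_tool:
  steps:
    - [[-0.0,0,0],0]
    - [[0,0,0],0]
    - [[0,0,0],0]
    - [[0,0,0],0]
    - [[0,0,0],0]
  gripper: 0.9

```text
time: 28.28
eef_pos: [0.5139, 0.0952, 0.0396]
tool_rot: [-2.284, -2.157, 0.0]
force: [0.5, 0.0, 0.2]
width: 0.0769
grasp_force: 0.0
```

servo_tool:
  steps:
    - [[0,0,-0.3],0]
    - [[0,0,-0.8],0]
    - [[0,0,-1.6],0]
    - [[0,0,-2.6],0]
    - [[0,0,-3.8],0]
    - [[0,0,-5],0]
    - [[0,0,-6],0]
    - [[0,0,-6],0]
  gripper: 1

```text
time: 29.28
eef_pos: [0.5153, 0.0955, 0.2232]
tool_rot: [2.28, 2.154, 0.008]
force: [0.9, -0.1, -0.5]
width: 0.0856
grasp_force: 0.0
```

servo_tool:
  steps:
    - [[-0.8,-0.4,0],0]
    - [[-2,-1,0],0]
    - [[-3.5,-1.5,0],0]
    - [[-5,-2,0],0]
    - [[-6.5,-2.5,0],0]
    - [[-8,-3,0],0]
    - [[-9,-3.3,0],0]
    - [[-9,-3.3,0],0]

```text
time: 30.28
eef_pos: [0.3988, -0.1698, 0.2193]
tool_rot: [-2.287, -2.153, 0.001]
force: [-0.4, -0.7, -0.2]
width: 0.0857
grasp_force: 0.0
```

```bash
python3 - <<'E'
from h import *
np.set_printoptions(precision=4,suppress=True)
for n in('scene','top'):
    im=grab(n,'end_'+n);hs=cv2.cvtColor(im,cv2.COLOR_RGB2HSV)
    old=cv2.imread('pics/%s0.png'%n[0])[...,::-1]
    h0=cv2.cvtColor(np.ascontiguousarray(old),cv2.COLOR_RGB2HSV)
    for nm,lo,hi in(('violet',(126,80,40),(150,255,255)),('orange',(2,120,60),(15,255,255)),('green',(50,90,30),(90,255,255)),('yellow',(20,180,100),(32,255,255)),('red',(170,120,60),(180,255,255))):
        for t,H in(('new',hs),('old',h0)):
            k,l,s,c=cv2.connectedComponentsWithStats(cv2.inRange(H,lo,hi))
            print(n,nm,t,[(tuple(c[i].round(1)),int(s[i][4])) for i in range(1,k) if s[i][4]>12 and 100<c[i][0]<430])
    d=(hs[...,2]<60);rr=range(176,206,3) if n=='scene' else range(232,252,2)
    for r in rr:
        x=np.where(d[r,(285 if n=='scene' else 190):(350 if n=='scene' else 270)])[0]+(285 if n=='scene' else 190)
        print(r,x.min() if len(x) else None,x.max() if len(x) else None,end='; ')
f=np.array([.509,-.028,.045]);u=np.array([.06,.998,0])
for n in('scene','top'):
    print(n,[(s,proj(n,f+u*s*np.cos(.4363)/1000+[0,0,s*np.sin(.4363)/1000])[0].round(1)) for s in(0,96,110,160)])
E
python3 d.py
```

```text
scene violet new []
scene violet old []
scene orange new [((np.float64(362.8), np.float64(15.8)), 136), ((np.float64(333.7), np.float64(70.8)), 149), ((np.float64(279.0), np.float64(76.0)), 135), ((np.float64(342.2), np.float64(101.4)), 105), ((np.float64(255.6), np.float64(208.0)), 192), ((np.float64(265.1), np.float64(252.5)), 298)]
scene orange old [((np.float64(362.8), np.float64(15.8)), 135), ((np.float64(235.9), np.float64(33.0)), 39), ((np.float64(333.7), np.float64(70.7)), 150), ((np.float64(280.7), np.float64(73.5)), 141), ((np.float64(342.2), np.float64(101.3)), 106), ((np.float64(204.1), np.float64(187.2)), 307), ((np.float64(255.6), np.float64(207.9)), 195)]
scene green new [((np.float64(268.9), np.float64(25.4)), 67), ((np.float64(325.5), np.float64(19.9)), 124), ((np.float64(357.2), np.float64(65.2)), 157), ((np.float64(363.6), np.float64(102.0)), 40), ((np.float64(383.6), np.float64(163.9)), 357), ((np.float64(377.8), np.float64(200.4)), 60), ((np.float64(389.6), np.float64(218.3)), 392), ((np.float64(383.7), np.float64(252.7)), 58)]
scene green old [((np.float64(267.5
[... 1971 characters left out ...]
yellow old [((np.float64(346.9), np.float64(189.5)), 177), ((np.float64(333.8), np.float64(229.7)), 255)]
top red new []
top red old []
232 213 222; 234 214 224; 236 214 251; 238 213 256; 240 213 256; 242 212 256; 244 215 255; 246 None None; 248 244 244; 250 None None; scene [(0, array([293. , 211.5])), (96, array([317.5, 196.4])), (110, array([321.1, 194.2])), (160, array([333.8, 186.4]))]
top [(0, array([255.5, 240.4])), (96, array([228.9, 238.2])), (110, array([224.9, 237.9])), (160, array([210.5, 236.7]))]
30.375 [ 0.3995 -0.1681  0.2194] [0.2719 0.8369 0.2262] 0.08552946489387594 0.0 q [-0.5759  0.1513  1.7084  0.0004  1.2827 -0.5183]
x [0.0577 0.9983 0.0007] y [ 0.9983 -0.0577 -0.0006]
```

The top camera puts the lens at (211.1,236.6), against (210.5,236.7) expected when seated, with the tail end at column 256. The bottles, tent and yellow cup are unmoved, and the cap is in its dish.

```bash
python3 -c "
from plant import arm
print(arm.job_done())"
```

```text
the job is handed in; nothing more can be done
None
```

The job is handed in after about 30 s of robot time: the cap is mouth down in the dish nearest the base, and the torch is in the cradle, tail at the foot stop, with its bare lens facing the bottle. The colour checks showed nothing else moved.

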